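# Set the moulded chocolates in their gold trays

## Task

Set each of the four moulded chocolates from the blue mat into the empty gold tray of its own shape, standing upright and flat on the tray's floor inside the rim and turned to line up with the tray. Put them down gently, without dropping or knocking any, and leave the white ramekin and the steel pastry ring standing where they are.

Things in the scene. Friction and masses are not known exactly. Their poses are not given: they have to be found in the camera images.
- choc_round: Solid dark-brown moulded chocolate, an upright round drum 56 mm in diameter and 38 mm high, thin lighter rings and a gold bead on top; 60 to 130 g. Origin: centre of its underside, z up. Stands on a blue mat 3 mm thick, so its underside is 3 mm above the table.
- choc_square: Solid cream-white moulded chocolate, square, 50 x 50 mm and 38 mm high, dark lattice lines on top; 60 to 130 g. Origin: centre of its underside, z up. x and y are square to its sides. Stands on the blue mat (underside 3 mm above the table).
- choc_heart: Solid pink moulded chocolate heart, 38 mm high, upright sides, 58 mm wide over its two lobes (along y), 53 mm long (along x); 55 to 115 g. Origin: underside, midway between the lobes' widest points (a grasp along y at the origin spans 58 mm); tip 36 mm from it along -x, lobes end 17 mm along +x; z up. Stands on the blue mat (underside 3 mm above the table).
- choc_bar: Solid milk-brown moulded chocolate bar, 100 mm long (along x), 34 mm wide (along y), 38 mm high, four raised segments with a white stripe each on top; 60 to 130 g. Origin: centre of its underside, z up. Stands on the blue mat (underside 3 mm above the table).
- tray_round: Empty gold-card presentation tray of round outline, 72 mm inside diameter. Floor 2 mm thick; upright rim 2 mm thick, its top 7 mm above the underside. Fixed on a white sheet, underside 3 mm above the table. Origin: underside, where the piece's own origin belongs when seated; z up.
- tray_square: Empty gold-card presentation tray of square outline, 66 x 66 mm inside, sides along x and y. Floor 2 mm thick; upright rim 2 mm thick, its top 7 mm above the underside. Fixed on a white sheet, underside 3 mm above the table. Origin: underside, where the piece's own origin belongs when seated; z up.
- tray_heart: Empty gold-card presentation tray of heart outline, 8 mm larger all round inside than the heart chocolate, tip along -x, lobes along +y and -y. Floor 2 mm thick; upright rim 2 mm thick, its top 7 mm above the underside. Fixed on a white sheet, underside 3 mm above the table. Origin: underside, where the piece's own origin belongs when seated; z up.
- tray_bar: Empty gold-card presentation tray of long rectangular outline, 116 mm (along x) x 50 mm (along y) inside. Floor 2 mm thick; upright rim 2 mm thick, its top 7 mm above the underside. Fixed on a white sheet, underside 3 mm above the table. Origin: underside, where the piece's own origin belongs when seated; z up.
- ramekin: White porcelain ramekin standing empty on the table between the blue mat and the white sheet, 70 mm in diameter, 42 mm high; loose, to be left alone. Origin: centre of its underside.
- cutter: Plain steel pastry ring (a short open tube) standing on the table between the blue mat and the white sheet, farther from the robot than the ramekin, 68 mm in diameter, 45 mm high; loose, to be left alone. Origin: centre of its underside.
Mind the look-alikes: they are no part of the job. Leave any black or green look-alike of the tray_round alone. Leave any orange look-alike of the choc_round alone.

How it is judged:
By the outcome, as a careful person would: the job done as asked, in the order asked, and still so for the second after the job is handed in, with the robot touching nothing.
It also fails if it takes over 115 s, if anything falls off the work surface, if the arm or the gripper's body presses on something with over 40 N, if the wrist force passes 120 N, or if a joint passes its speed limit or range.

## Robot

A 7-joint arm with a two-finger parallel gripper is mounted at the origin on the work surface. World frame = base frame: x ahead of the robot, y to its left, z up, the work surface at z = 0. Lengths are in m, angles in rad, forces in N, time in s.
With the tool pointing down it reaches from about 0.4 to 0.9 m from the base axis. Payload 5.6 kg.
Tool frame: the origin (TCP) lies on the centre line of the jaws, within the pads' length; the fingertips stand 8 mm ahead of it and the grasp point (between the pads) lies 11 mm behind it; z points along the fingers, y is the line along which they close (so a half turn about z gives the same grasp; the last joint's range is limited). The gripper opens to 92 mm and grips with 3 to 60 N. Pads are 20 mm wide; open, the fingers measure 128 mm over their backs; the gripper's body (75 mm by 189 mm) begins 69 mm behind the grasp point.
Start: joints at [-1.281, 0.468, -0.012, 1.603, 0.006, 1.071, -0.056], TCP at [0.212, 0.614, 0.223] pointing down, gripper open.
Joint ranges: [-2.53, 2.53], [-0.31, 2.02], [-1.57, 1.55], [0.28, 2.44], [-1.29, 4.43], [0.15, 1.84], [-2.92, 2.92]. Speed limits (rad/s): [2.57, 2.57, 3.14, 3.14, 3.14, 3.14, 3.14].

## Interface

Orientations are given as a rotation vector (axis times angle).
In Python, from rig import robot gives the robot as it stands. The module is installed in compiled form; this text tells all that it offers.
- The arm moves only by the tool jog_arm, never from a script. Its argument "deltas" is a list of rows, each a list of 3 entries, a list of its own where there are three numbers: the turn, a rotation vector about the tool's x, y, z in parts of the range, where 1.0 means pi/2 rad, then the shift along the tool's x, y, z in shares of 800 mm (1.0 is 800 mm), then the opening, from -1 (shut) to 1 (fully open). A call has 1 to 20 rows; each row is the pose to reach, as a shift and turn from the pose commanded when the call began, along the tool's axes at that moment; what a row does not reach only later rows make up. A row lasts 1/12 s, in which the tool goes at most 41.7 mm and 7.16 degrees, less where a joint would pass 70% of its speed; a pose out of reach is approached as far as the arm can. No shift or turn number may pass 1 either way. A call with a gripper value outside its range is refused whole. The fingers move at their own pace and stop on an object; "grip_force" is the grip in N (left out, the last holds). Time passes only in rows, so rows that repeat a pose let the fingers close. It gives the time, the measured TCP pose, the force, the opening and the grip force at its end, in the units of the state.
- robot.sense(): the state, without advancing time (a new reading comes with each control period).
- robot.get_image(name): name is "scene" or "top"; returns a dict with "color" (400x640x3 uint8, red, green, blue), "camera_matrix" (3x3 intrinsics, pixels), "origin" and "orientation" of the camera in the world. Camera axes: x right, y up, looking along -z (the intrinsics and any distortion apply to the point x, -y, -z); pixel columns grow to the right and rows downward; lengths in m; the calibration is good to about 2 mm. A picture is of the moment at which its call begins. There is no depth.
- robot.sign_off(): hands the job in; it is judged then, once.
The state is a dict: "time_s": time; "joint_positions": joint angles; "qd": joint speeds; "joint_efforts": joint torques, N m; "tool_pos": TCP position; "orientation": TCP orientation; "contact_force": force on the tool from outside, world axes, zero at the start; "moment": the same for the moment, N m; "width": finger opening in m; "grasp_force": force on a finger pad.
Only numpy, scipy, OpenCV 4.12 (cv2) and the standard library are available. Lean on these libraries where they do the work, as an engineer would, in place of code of your own. Each camera call takes 0.05 s, during which the arm holds its last target. There are 200 camera calls.

## Working session

There is one attempt and no reset: what is moved stays moved. The work goes in short steps, Python scripts to look and compute and a tool call to move; the robot and the scene stay as the last step left them, time stands still between calls to the robot, and variables do not carry over. Pictures are saved under pics/ and viewed, at most 14 in all, crops included, and the job is handed in when it is done.

Besides the shell and the picture viewer there is one more tool, called after "Emit:" by a JSON object that holds its "op" and its "data", one argument or row to a line. jog_arm: Moves the arm, as the interface text tells. Its arguments: {"type":"object","properties":{"deltas":{"type":"array","items":{"type":"array"}},"grip_force":{"type":"number"}},"required":["deltas"]}

```bash
mkdir -p pics
python3 - <<'E'
from rig import robot
import cv2,pickle
for n in("scene","top"):
    d=robot.get_image(n); pickle.dump(d,open(n+'.pkl','wb'))
    cv2.imwrite(f'pics/{n}0.png',d['color'][:,:,::-1]); print(n,d['camera_matrix'],d['origin'],d['orientation'],[k for k in d])
s=robot.sense();print(s)
E
```

```text
scene [[377.93072909   0.         321.89199219]
 [  0.         377.93072909 199.40367889]
 [  0.           0.           1.        ]] [ 0.94403663 -0.29911981  0.76832119] [0.64357462 0.33107363 0.93722832] ['color', 'camera_matrix', 'origin', 'orientation']
top [[419.91912516   0.         322.87845824]
 [  0.         419.91912516 198.99916507]
 [  0.           0.           1.        ]] [0.22977113 0.03304412 1.07056503] [ 0.16844784 -0.16705103 -1.49491074] ['color', 'camera_matrix', 'origin', 'orientation']
{'time_s': 0.1, 'joint_positions': array([-1.28100311,  0.46828301, -0.01155685,  1.60350668,  0.00602388,
        1.07139014, -0.05629327]), 'qd': array([-0.00146073, -0.00253942, -0.00152147, -0.00162381, -0.00173605,
       -0.00178407,  0.00082143]), 'joint_efforts': array([ 7.27055940e-04, -5.21645200e+01, -1.26016274e-02, -2.44365317e+01,
       -5.68514143e-02,  1.40237054e-02,  4.12741508e-05]), 'tool_pos': array([0.21227822, 0.61383494, 0.22174982]), 'orientation': array([-5.20459544e-01, -3.09807513e+00,  2.43599536e-03]), 'contact_force': array([ 0.23239425, -0.14593042, -0.56472547]), 'moment': array([ 0.03458002,  0.00211934, -0.03064067]), 'grasp_force': 0.0, 'width': 0.09189951365356243}
```

View pics/scene0.png

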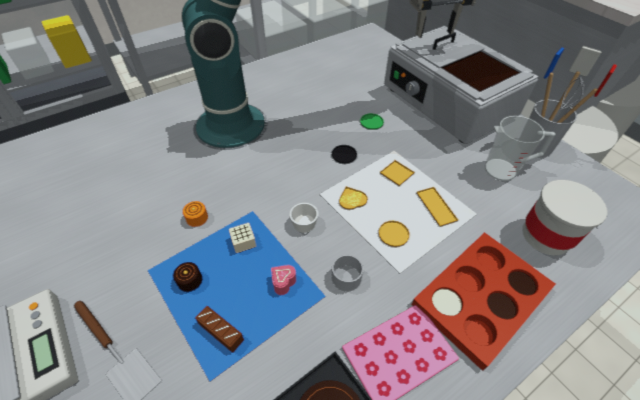

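View pics/top0.png

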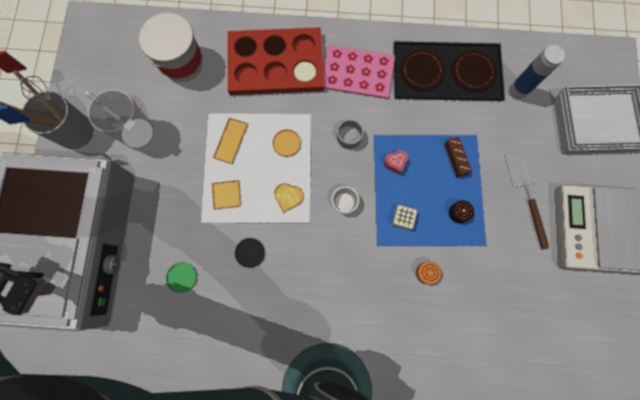

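Run:
```python
import cv2,pickle,numpy as np
t=pickle.load(open('top.pkl','rb'))['color'][:,:,::-1]; s=pickle.load(open('scene.pkl','rb'))['color'][:,:,::-1]
a=cv2.resize(t[110:250,195:325],None,fx=3,fy=3,interpolation=cv2.INTER_CUBIC)
b=cv2.resize(t[130:250,370:490],None,fx=3,fy=3,interpolation=cv2.INTER_CUBIC)
c=np.zeros((420,760,3),np.uint8);c[:420,:390]=a;c[:360,395:755]=b
cv2.imwrite('pics/c1.png',c)
```

```text
(no output)
```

View pics/c1.png

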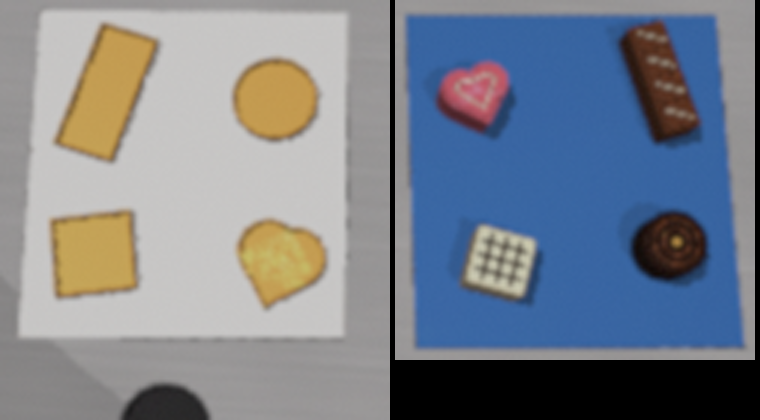

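```bash
cat > m.py <<'E'
import numpy as np,cv2,pickle
from scipy.spatial.transform import Rotation as R
def proj(d,P):
    c=(np.asarray(P)-d['origin'])@R.from_rotvec(d['orientation']).as_matrix()
    c=c*[1,-1,-1]; u=c@np.array(d['camera_matrix']).T
    return u[...,:2]/u[...,2:]
def rect(img,d,z,x0,x1,y0,y1,st=.0005):
    X,Y=np.meshgrid(np.arange(x0,x1,st),np.arange(y0,y1,st),indexing='ij')
    p=proj(d,np.stack([X,Y,X*0+z],-1)).astype(np.float32)
    return cv2.remap(img,p[...,0],p[...,1],cv2.INTER_LINEAR)
def masks(img):
    f=img.astype(np.float32); r,g,b=f[...,0],f[...,1],f[...,2]
    return dict(mat=np.clip(127-(b/(r+1)-1.35)*300,0,255).astype(np.uint8),    # not blue
                sheet=np.clip(127+((r+1)/(b+1)-1.35)*300,0,255).astype(np.uint8)) # gold
def blobs(M,x0,y0,st=.0005,amin=600e-6):
    out=[]
    cs,_=cv2.findContours((M>127).astype(np.uint8),cv2.RETR_EXTERNAL,cv2.CHAIN_APPROX_NONE)
    for c in cs:
        a=cv2.contourArea(c)*st*st
        if a<amin or a>9e-3: continue
        p=c[:,0,::-1]*st+[x0,y0]   # world x,y
        out.append((a,p.astype(np.float32)))
    return out
def heart(p,lo=36.,hi=17.):
    q=np.round((p-p.min(0))/.0005).astype(np.int32)
    m=np.zeros(q.max(0)+1,np.uint8); cv2.fillPoly(m,[q[:,::-1]],1)
    w=np.argwhere(m)*.0005+p.min(0); c=w.mean(0); r=w-c
    v=-((r**2).sum(1)[:,None]*r).sum(0); v/=np.hypot(*v); n=np.array([-v[1],v[0]])
    a=(p-c)@v*1e3; b=(p-c)@n*1e3
    return c,np.degrees(np.arctan2(v[1],v[0])),a.min(),a.max(),b.min(),b.max(),c+v*(a.max()-hi)/1e3+n*(b.max()+b.min())/2e3
def report(p,a):
    (c,s,th)=cv2.minAreaRect((p*1000).astype(np.float32))
    (e,rad)=cv2.minEnclosingCircle((p*1000).astype(np.float32))
    print(f'  area {a*1e6:.0f} rect c {np.round(c,1)} size {np.round(s,1)} th {th:.1f} | circ {np.round(e,1)} r {rad:.1f} fill {a*1e6/(s[0]*s[1]):.2f}')
    return a*1e6/(s[0]*s[1])
def run(ds,z0=.003):
  for n,d in ds.items():
    m=masks(d['color']); print(n)
    x0,x1,y0,y1=.36,.66,-.42,-.09
    A=np.minimum(rect(m['mat'],d,z0,x0,x1,y0,y1),rect(m['mat'],d,z0+.038,x0,x1,y0,y1))
    for a,p in blobs(A,x0,y0):
        f=report(p,a)
        if f<.74: print('   heart',np.round(heart(p)[0],4),np.round(heart(p)[1:6],1),np.round(heart(p)[6],4))
    x0,x1,y0,y1=.36,.70,.03,.37
    G=rect(m['sheet'],d,.010,x0,x1,y0,y1)
    for a,p in blobs(G,x0,y0):
        f=report(p,a)
        if f<.74: print('   heart',np.round(heart(p,46,27)[0],4),np.round(heart(p,46,27)[1:6],1),np.round(heart(p,46,27)[6],4))
    pickle.dump((A,G),open(n+'_m.pkl','wb'))
if __name__=='__main__':
    ds={n:pickle.load(open(n+'.pkl','rb')) for n in('top','scene')}; run(ds)
    v=np.zeros((680,800),np.uint8)
    o=[]
    for n in ds:
        A,G=pickle.load(open(n+'_m.pkl','rb')); o.append(np.hstack([cv2.resize(A,(330,300)),cv2.resize(G,(340,300))]))
    cv2.imwrite('pics/masks.png',np.vstack(o))
E
python3 m.py
```

```text
top
  area 2573 rect c [ 597.3 -302. ] size [96.3 28.3] th 19.5 | circ [ 597.5 -302.2] r 49.8 fill 0.94
  area 2084 rect c [ 577.1 -140. ] size [54.3 50.8] th 66.4 | circ [ 573.7 -140.9] r 29.6 fill 0.76
  area 1754 rect c [ 451.5 -310.5] size [46. 48.] th 90.0 | circ [ 451.8 -311.9] r 25.2 fill 0.79
  area 2383 rect c [ 426.4 -166.6] size [51.  49.4] th 78.0 | circ [ 426.8 -167. ] r 33.5 fill 0.94
  area 4435 rect c [608.8 150. ] size [75.  75.5] th 90.0 | circ [608.8 149.7] r 38.3 fill 0.78
  area 6470 rect c [605.  299.4] size [ 55.8 120.8] th 76.0 | circ [605.2 299.6] r 64.1 fill 0.96
  area 4048 rect c [468.1 132.2] size [71.5 70.5] th 32.9 | circ [461.4 134. ] r 40.9 fill 0.80
  area 4870 rect c [457.2 293.8] size [71.1 71.3] th 11.0 | circ [457.8 294. ] r 48.0 fill 0.96
scene
  area 2888 rect c [ 595.4 -302.5] size [94.9 31.6] th 19.8 | circ [ 595.5 -302.8] r 49.1 fill 0.96
  area 1976 rect c [ 574.3 -140.2] size [51.6 50.4] th 66.9 | circ [ 570.3 -141.3] r 29.9 fill 0.76
  area 1809 rect c [ 450.3 -312.1] size [49.  47.7] th 56.3 | circ [ 450.1 -311.8] r 25.3 fill 0.77
  area 2297 rect c [ 423.6 -166.4] size [51.2 47.9] th 78.7 | circ [ 423.8 -166.5] r 32.4 fill 0.94
  area 930 rect c [439.8 -96.5] size [ 12.  159.5] th 90.0 | circ [439.8 -96.5] r 80.0 fill 0.49
   heart [ 0.4151 -0.0943] [-177.9 -104.4   55.4   -5.8    6.3] [ 0.3768 -0.0959]
  area 4561 rect c [608.3 147.6] size [75.4 77.4] th 8.1 | circ [607.8 147.2] r 39.7 fill 0.78
  area 6661 rect c [604.3 297.1] size [ 57.  122.2] th 75.9 | circ [604.2 297.8] r 65.4 fill 0.96
  area 4185 rect c [468. 130.] size [71.  74.4] th 33.3 | circ [460.8 130.3] r 41.6 fill 0.79
  area 5077 rect c [457.  291.3] size [71.5 74. ] th 10.9 | circ [457.2 292. ] r 49.7 fill 0.96
```

View pics/masks.png

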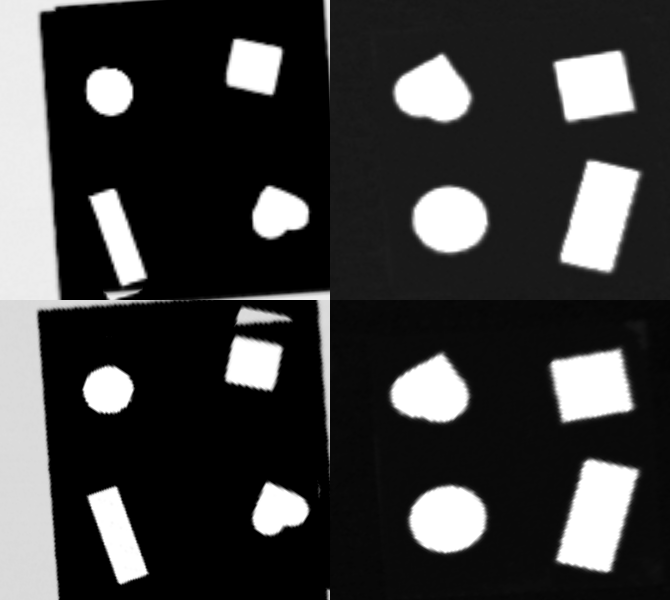

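```bash
cat > go.py <<'E'
import sys,numpy as np
from rig import robot
from scipy.spatial.transform import Rotation as R
# usage: go.py x y z yaw_y_deg  -> turn about tool axes, shift in tool axes (mm)
s=robot.sense(); M=R.from_rotvec(s['orientation']); p=s['tool_pos']; y=M.as_matrix()[:,1]
print('t',round(s['time_s'],2),'tcp',np.round(p*1e3,1),'yaw',round(np.degrees(np.arctan2(y[1],y[0])),1),'F',np.round(s['contact_force'],1),'w',round(s['width']*1e3,1),'gf',round(s['grasp_force'],1),'q7',round(s['joint_positions'][6],2))
for a in sys.argv[1:]:
    x,yy,z,w=map(float,a.split(',')); c,sn=np.cos(np.radians(w)),np.sin(np.radians(w))
    T=np.array([[-sn*-1,c,0],[-c,sn,0],[0,0,-1.]])  # x=y×z with z down
    T[:,0]=np.cross(T[:,1],T[:,2])
    rel=M.inv()*R.from_matrix(T)
    print('  ',a,'turn',np.round(rel.as_rotvec(),3),'shift',np.round(M.inv().apply(np.array([x,yy,z])-p*1e3),1))
E
python3 - <<'E'
from m import *
ds={n:pickle.load(open(n+'.pkl','rb')) for n in('top','scene')}
for n in ds:
    A,G=pickle.load(open(n+'_m.pkl','rb'))
    for a,p in blobs(A,.36,-.42):
        if 1900<a*1e6<2150: print(n,'choc',[np.round(v,4) if i in(0,6) else round(float(v),1) for i,v in enumerate(heart(p))])
    for a,p in blobs(G,.36,.03):
        if a*1e6<4250: print(n,'tray',[np.round(v,4) if i in(0,6) else round(float(v),1) for i,v in enumerate(heart(p,46,27))])
E
python3 go.py 425,-166.5,110,-11.6
```

```text
top choc [array([ 0.5734, -0.1415]), -125.6, -28.7, 26.0, -24.2, 28.8, array([ 0.57  , -0.1502])]
top tray [array([0.4637, 0.1331]), -47.7, -35.9, 37.7, -34.4, 39.6, array([0.4728, 0.1269])]
scene choc [array([ 0.5702, -0.1417]), -141.8, -24.7, 28.9, -26.9, 29.6, array([ 0.5617, -0.1501])]
scene tray [array([0.4636, 0.1309]), 39.8, -33.2, 38.6, -39.4, 36.4, array([0.4735, 0.1371])]
t 0.1 tcp [212.3 613.8 221.7] yaw 70.9 F [ 0.2 -0.1 -0.6] w 91.9 gf 0.0 q7 -0.06
   425,-166.5,110,-11.6 turn [-1.00e-03  1.00e-03  1.44e+00] shift [-456.  -667.8  112.9]
```

```bash
cat >> m.py <<'E'
def heart2(p):
    c=np.round(p*1e4).astype(np.int32)[:,None]
    D=cv2.convexityDefects(c,cv2.convexHull(c,returnPoints=False))[:,0]; s,e,f,dep=D[D[:,3].argmax()]
    N,S,E=p[f],p[s],p[e]; r=np.hypot(*(p-N).T); T=p[r>r.max()-.0008].mean(0)
    a1=np.degrees(np.arctan2(*(N-T)[::-1])); k=E-S; n=np.array([-k[1],k[0]]); n*=np.sign(n@(N-T)); a2=np.degrees(np.arctan2(*n[::-1]))
    a=np.radians((a1+a2)/2); v=np.array([np.cos(a),np.sin(a)]); w=np.array([-v[1],v[0]])
    u=p@v; b=p@w
    print('  ang tip-notch %.1f chord %.1f depth %.1f len %.1f wid %.1f'%(a1,a2,dep/2560,np.ptp(u)*1e3,np.ptp(b)*1e3),'origin',np.round(1e3*(v*((u.max()+u.min())/2+.0095)+w*(b.max()+b.min())/2),1))
E
python3 - <<'E'
from m import *
for n in('top','scene'):
    A,G=pickle.load(open(n+'_m.pkl','rb')); print(n)
    for a,p in blobs(A,.36,-.42):
        if 1900<a*1e6<2150: heart2(p)
    for a,p in blobs(G,.36,.03):
        if a*1e6<4250: heart2(p)
E
```

```text
top
  ang tip-notch 24.3 chord 20.4 depth 3.3 len 51.4 wid 58.1 origin [ 579. -139.]
  ang tip-notch -11.2 chord -12.8 depth 2.4 len 75.1 wid 78.2 origin [467.3 132.4]
scene
  ang tip-notch 20.5 chord 21.6 depth 4.2 len 51.0 wid 57.4 origin [ 575.2 -139.5]
  ang tip-notch -14.6 chord -13.3 depth 2.7 len 77.4 wid 78.2 origin [467.5 129.7]
```

Units first: shifts go in shares of 800 mm and turns go in shares of pi/2 rad. So -668 mm / 800 = -0.835, -425 mm / 800 = -0.5313, 1.44 rad / 1.5708 = 0.9167.

Emit:
{"op": "jog_arm", "data": {
  "deltas": [
    [[0,0,0.0446],[-0.025,-0.0375,0],0.7],
    [[0,0,0.0955],[-0.0563,-0.0813,0],0.7],
    [[0,0,0.1592],[-0.0938,-0.1313,0],0.7],
    [[0,0,0.2228],[-0.125,-0.1813,0],0.7],
    [[0,0,0.2865],[-0.16,-0.2313,0],0.7],
    [[0,0,0.3501],[-0.1938,-0.2813,0],0.7],
    [[0,0,0.4138],[-0.2275,-0.3313,0.0063],0.7],
    [[0,0,0.4775],[-0.26,-0.3813,0.0188],0.7],
    [[0,0,0.5411],[-0.295,-0.4313,0.0375],0.7],
    [[0,0,0.6048],[-0.3288,-0.4813,0.0563],0.7],
    [[0,0,0.6685],[-0.3625,-0.5313,0.075],0.7],
    [[0,0,0.7321],[-0.3975,-0.5813,0.0938],0.7],
    [[0,0,0.7958],[-0.4313,-0.6313,0.1125],0.7],
    [[0,0,0.8594],[-0.465,-0.6813,0.125],0.7],
    [[0,0,0.9167],[-0.5,-0.7313,0.135],0.7],
    [[0,0,0.9167],[-0.5338,-0.7813,0.1413],0.7],
    [[0,0,0.9167],[-0.5563,-0.815,0.1413],0.7],
    [[0,0,0.9167],[-0.57,-0.835,0.1413],0.7],
    [[0,0,0.9167],[-0.57,-0.835,0.1413],0.7],
    [[0,0,0.9167],[-0.57,-0.835,0.1413],0.7]
  ]
}}

```text
time_s: 1.77
tool_pos: [0.4252, -0.1687, 0.1092]
orientation: [2.435, 1.985, -0.001]
contact_force: [0.1, 0.8, -0.5]
width: 0.0784
grasp_force: 0.0
```

```bash
python3 go.py 425,-166.5,21,-11.6
```

```text
t 1.77 tcp [ 425.2 -168.7  109.2] yaw -11.6 F [ 0.1  0.8 -0.5] w 78.4 gf 0.0 q7 0.41
   425,-166.5,21,-11.6 turn [ 0.     0.001 -0.001] shift [ 2.2 -0.6 88.2]
```

In the tool's units: 88 mm / 800 = 0.11, 86 mm / 800 = 0.1075.

Emit:
{"op": "jog_arm", "data": {
  "deltas": [
    [[0,0,0],[0,0,0.015],0.7],
    [[0,0,0],[0,0,0.035],0.7],
    [[0,0,0],[0,0,0.0563],0.7],
    [[0,0,0],[0,0,0.0725],0.7],
    [[0,0,0],[0,0,0.085],0.7],
    [[0,0,0],[0,0,0.095],0.7],
    [[0,0,0],[0,0,0.1025],0.7],
    [[0,0,0],[0,0,0.1075],0.7],
    [[0,0,0],[0,0,0.11],0.7],
    [[0,0,0],[0,0,0.11],0.7]
  ]
}}

```text
time_s: 2.6
tool_pos: [0.4252, -0.166, 0.0215]
orientation: [2.434, 1.986, 0.0]
contact_force: [0.2, -0.2, 1.2]
width: 0.0783
grasp_force: 0.0
```

```bash
python3 go.py 425,-166.5,21,-11.6 457.1,292.7,110,10.95
python3 - <<'E'
from rig import robot
import cv2
o=[]
d=robot.get_image('scene')['color'][200:320,170:330,::-1]; cv2.imwrite('pics/g1.png',cv2.resize(d,None,fx=4,fy=4,interpolation=cv2.INTER_CUBIC))
E
```

```text
t 2.6 tcp [ 425.2 -166.    21.5] yaw -11.6 F [ 0.2 -0.2  1.2] w 78.3 gf 0.0 q7 0.55
   425,-166.5,21,-11.6 turn [ 0. -0.  0.] shift [-0.5 -0.   0.5]
   457.1,292.7,110,10.95 turn [ 0.    -0.    -0.393] shift [455.8 -60.7 -88.5]
```

View pics/g1.png

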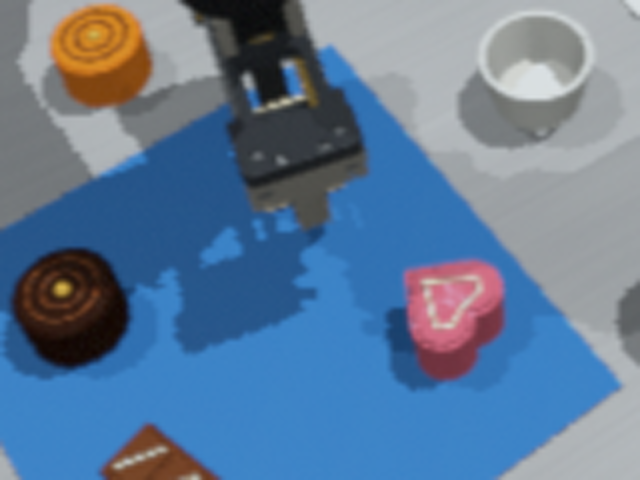

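In the tool's units: -90 mm / 800 = -0.1125, -82 mm / 800 = -0.1025.

Emit:
{"op": "jog_arm", "data": {
  "deltas": [
    [[0,0,0],[0,0,0],0.3],
    [[0,0,0],[0,0,0],0.1],
    [[0,0,0],[0,0,0],-0.1],
    [[0,0,0],[0,0,0],-0.3],
    [[0,0,0],[0,0,0],-0.5],
    [[0,0,0],[0,0,0],-1],
    [[0,0,0],[0,0,0],-1],
    [[0,0,0],[0,0,0],-1],
    [[0,0,0],[0,0,-0.0038],-1],
    [[0,0,0],[0,0,-0.0125],-1],
    [[0,0,0],[0,0,-0.0275],-1],
    [[0,0,0],[0,0,-0.0475],-1],
    [[0,0,0],[0,0,-0.0688],-1],
    [[0,0,0],[0,0,-0.0875],-1],
    [[0,0,0],[0,0,-0.1025],-1],
    [[0,0,0],[0,0,-0.1125],-1],
    [[0,0,0],[0,0,-0.1125],-1],
    [[0,0,0],[0,0,-0.1125],-1]
  ],
  "grip_force": 20
}}

```text
time_s: 4.15
tool_pos: [0.4253, -0.1658, 0.1118]
orientation: [2.434, 1.986, 0.001]
contact_force: [-0.2, -0.5, -0.6]
width: 0.0497
grasp_force: 20.0
```

```bash
python3 go.py 457.1,292.7,110,10.95
```

```text
t 4.15 tcp [ 425.3 -165.8  111.8] yaw -11.6 F [-0.2 -0.5 -0.6] w 49.7 gf 20.0 q7 0.4
   457.1,292.7,110,10.95 turn [ 0.001 -0.    -0.393] shift [455.6 -60.7   1.9]
```

In the tool's units: 456 mm / 800 = 0.57, 450 mm / 800 = 0.5625, -0.393 rad / 1.5708 = -0.2502.

Emit:
{"op": "jog_arm", "data": {
  "deltas": [
    [[0,0,-0.0064],[0.01,-0.0013,0],-1],
    [[0,0,-0.0127],[0.03,-0.0038,0],-1],
    [[0,0,-0.0255],[0.0575,-0.0075,0],-1],
    [[0,0,-0.0382],[0.09,-0.0125,0],-1],
    [[0,0,-0.0541],[0.1225,-0.0163,0],-1],
    [[0,0,-0.07],[0.1563,-0.0213,0],-1],
    [[0,0,-0.0828],[0.19,-0.025,0],-1],
    [[0,0,-0.0987],[0.225,-0.03,0],-1],
    [[0,0,-0.1146],[0.2588,-0.035,0],-1],
    [[0,0,-0.1273],[0.2925,-0.0388,0],-1],
    [[0,0,-0.1432],[0.3263,-0.0438,0],-1],
    [[0,0,-0.1592],[0.36,-0.0475,0],-1],
    [[0,0,-0.1719],[0.395,-0.0525,0],-1],
    [[0,0,-0.1878],[0.4288,-0.0575,0],-1],
    [[0,0,-0.2037],[0.4625,-0.0613,0],-1],
    [[0,0,-0.2165],[0.495,-0.0663,0],-1],
    [[0,0,-0.2292],[0.525,-0.07,0],-1],
    [[0,0,-0.2419],[0.5475,-0.0725,0],-1],
    [[0,0,-0.2502],[0.5625,-0.075,0],-1],
    [[0,0,-0.2502],[0.57,-0.0763,0],-1]
  ]
}}

```text
time_s: 5.82
tool_pos: [0.4558, 0.2947, 0.1106]
orientation: [-1.996, -2.425, 0.002]
contact_force: [-0.4, -0.4, -1.5]
width: 0.0499
grasp_force: 20.0
```

In the tool's units: 60 mm / 800 = 0.075, 56 mm / 800 = 0.07.

Emit:
{"op": "jog_arm", "data": {
  "deltas": [
    [[0,0,0],[0,0,0.005],-1],
    [[0,0,0],[0,0,0.0175],-1],
    [[0,0,0],[0,0,0.0325],-1],
    [[0,0,0],[0,0,0.0475],-1],
    [[0,0,0],[0,0,0.06],-1],
    [[0,0,0],[0,0,0.07],-1],
    [[0,0,0],[0,0,0.075],-1],
    [[0,0,0],[0,0,0.075],-1]
  ]
}}

```text
time_s: 6.48
tool_pos: [0.4563, 0.2922, 0.0503]
orientation: [-2.0, -2.422, 0.003]
contact_force: [0.7, -0.5, -1.2]
width: 0.0499
grasp_force: 20.0
```

```bash
python3 go.py 457.1,292.7,23,10.95
python3 - <<'E'
from rig import robot
import cv2,numpy as np
a=robot.get_image('scene')['color'][130:250,310:470,::-1];b=robot.get_image('top')['color'][130:250,170:330,::-1]
f=lambda d:cv2.resize(d,None,fx=2.5,fy=2.5,interpolation=cv2.INTER_CUBIC)
cv2.imwrite('pics/p1.png',np.hstack([f(a),f(b)]))
E
```

```text
t 6.48 tcp [456.3 292.2  50.3] yaw 10.9 F [ 0.7 -0.5 -1.2] w 49.9 gf 20.0 q7 -0.17
   457.1,292.7,23,10.95 turn [-0.002  0.001 -0.001] shift [ 0.3  0.9 27.3]
```

View pics/p1.png

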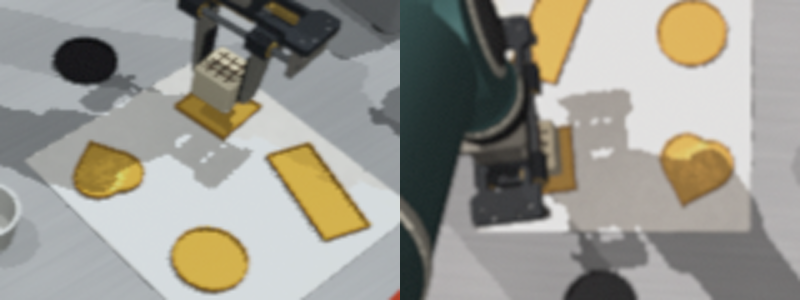

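In the tool's units: 26.5 mm / 800 = 0.0331, 26 mm / 800 = 0.0325.

Emit:
{"op": "jog_arm", "data": {
  "deltas": [
    [[0,0,0],[0,0.0013,0.0075],-1],
    [[0,0,0],[0,0.0013,0.015],-1],
    [[0,0,0],[0,0.0013,0.0213],-1],
    [[0,0,0],[0,0.0013,0.025],-1],
    [[0,0,0],[0,0.0013,0.0281],-1],
    [[0,0,0],[0,0.0013,0.0306],-1],
    [[0,0,0],[0,0.0013,0.0319],-1],
    [[0,0,0],[0,0.0013,0.0325],-1],
    [[0,0,0],[0,0.0013,0.0331],-1],
    [[0,0,0],[0,0.0013,0.0331],-1],
    [[0,0,0],[0,0.0013,0.0331],-1]
  ]
}}

```text
time_s: 7.5
tool_pos: [0.4579, 0.2932, 0.0252]
orientation: [1.999, 2.423, 0.0]
contact_force: [0.5, -0.4, -0.9]
width: 0.05
grasp_force: 20.0
```

```bash
python3 go.py 457.1,292.7,23,10.95 450.9,-311.7,110,-35
```

```text
t 7.5 tcp [457.9 293.2  25.2] yaw 10.9 F [ 0.5 -0.4 -0.9] w 50.0 gf 20.0 q7 -0.15
   457.1,292.7,23,10.95 turn [ 0. -0. -0.] shift [-0.3 -0.9  2.2]
   450.9,-311.7,110,-35 turn [ 0.    -0.     0.802] shift [-592.6 -121.7  -84.9]
```

In the tool's units: 1.5 mm / 800 = 0.0019, 1.2 mm / 800 = 0.0015.

Emit:
{"op": "jog_arm", "data": {
  "deltas": [
    [[0,0,0],[0,-0.0013,0.0006],-1],
    [[0,0,0],[0,-0.0013,0.0011],-1],
    [[0,0,0],[0,-0.0013,0.0015],-1],
    [[0,0,0],[0,-0.0013,0.0019],-1],
    [[0,0,0],[0,-0.0013,0.0019],-1]
  ]
}}

```text
time_s: 7.92
tool_pos: [0.4568, 0.293, 0.0238]
orientation: [-1.999, -2.423, 0.0]
contact_force: [-1.2, 0.0, 1.7]
width: 0.05
grasp_force: 20.0
```

In the tool's units: -86 mm / 800 = -0.1075, -76 mm / 800 = -0.095.

Emit:
{"op": "jog_arm", "data": {
  "deltas": [
    [[0,0,0],[0,0,0.0003],-1],
    [[0,0,0],[0,0,0.0003],0.15],
    [[0,0,0],[0,0,0.0003],0.25],
    [[0,0,0],[0,0,0.0003],0.35],
    [[0,0,0],[0,0,0.0003],0.45],
    [[0,0,0],[0,0,0.0003],0.45],
    [[0,0,0],[0,0,-0.0038],0.45],
    [[0,0,0],[0,0,-0.0125],0.45],
    [[0,0,0],[0,0,-0.0275],0.45],
    [[0,0,0],[0,0,-0.0475],0.5],
    [[0,0,0],[0,0,-0.0725],0.6],
    [[0,0,0],[0,0,-0.095],0.7],
    [[0,0,0],[0,0,-0.1075],0.7],
    [[0,0,0],[0,0,-0.1075],0.7]
  ]
}}

```text
time_s: 9.08
tool_pos: [0.4583, 0.294, 0.1126]
orientation: [1.999, 2.422, 0.008]
contact_force: [0.2, 0.5, 0.3]
width: 0.0779
grasp_force: 0.0
```

```bash
python3 go.py 450.9,-311.7,110,-35
```

```text
t 9.08 tcp [458.3 294.  112.6] yaw 10.9 F [0.2 0.5 0.3] w 77.9 gf 0.0 q7 -0.22
   450.9,-311.7,110,-35 turn [ 0.003 -0.004  0.802] shift [-5.933e+02 -1.222e+02  3.000e-01]
```

In the tool's units: -593 mm / 800 = -0.7413, -588 mm / 800 = -0.735, 0.8 rad / 1.5708 = 0.5093.

Emit:
{"op": "jog_arm", "data": {
  "deltas": [
    [[0,0,0.0127],[-0.0125,-0.0025,0],0.7],
    [[0,0,0.0318],[-0.0438,-0.0088,0],0.7],
    [[0,0,0.0573],[-0.085,-0.0175,0],0.7],
    [[0,0,0.0891],[-0.1288,-0.0263,0],0.7],
    [[0,0,0.121],[-0.1725,-0.035,0],0.7],
    [[0,0,0.1528],[-0.2163,-0.045,0],0.7],
    [[0,0,0.1783],[-0.26,-0.0538,0],0.7],
    [[0,0,0.2101],[-0.3038,-0.0625,0],0.7],
    [[0,0,0.2419],[-0.3475,-0.0713,0],0.7],
    [[0,0,0.2674],[-0.3913,-0.08,0],0.7],
    [[0,0,0.2992],[-0.435,-0.09,0],0.7],
    [[0,0,0.331],[-0.4788,-0.0988,0],0.7],
    [[0,0,0.3565],[-0.5225,-0.1075,0],0.7],
    [[0,0,0.3883],[-0.5663,-0.1163,0],0.7],
    [[0,0,0.4202],[-0.61,-0.125,0],0.7],
    [[0,0,0.4456],[-0.6513,-0.1338,0],0.7],
    [[0,0,0.4775],[-0.6888,-0.1413,0],0.7],
    [[0,0,0.4966],[-0.7175,-0.1475,0],0.7],
    [[0,0,0.5093],[-0.735,-0.1513,0],0.7],
    [[0,0,0.5093],[-0.7413,-0.1525,0],0.7]
  ]
}}

```text
time_s: 10.75
tool_pos: [0.4478, -0.3149, 0.1088]
orientation: [-2.789, -1.447, 0.003]
contact_force: [0.0, -0.3, -1.1]
width: 0.0782
grasp_force: 0.0
```

In the tool's units: 30 mm / 800 = 0.0375, 27 mm / 800 = 0.0338.

Emit:
{"op": "jog_arm", "data": {
  "deltas": [
    [[0,0,0],[0,0,0.01],0.7],
    [[0,0,0],[0,0,0.0225],0.7],
    [[0,0,0],[0,0,0.0338],0.7],
    [[0,0,0],[0,0,0.0375],0.7],
    [[0,0,0],[0,0,0.0375],0.7]
  ]
}}

```text
time_s: 11.17
tool_pos: [0.4491, -0.3106, 0.0781]
orientation: [-2.782, -1.454, 0.002]
contact_force: [0.7, -0.6, -0.7]
width: 0.0783
grasp_force: 0.0
```

```bash
python3 go.py 451,-311.5,21,-35;  python3 - <<'E'
from rig import robot
import cv2,numpy as np
a=robot.get_image('scene')['color'][130:330,130:450,::-1];b=robot.get_image('top')['color'][100:280,170:490,::-1]
f=lambda d:cv2.resize(d,None,fx=2,fy=2,interpolation=cv2.INTER_CUBIC)[:,:]
cv2.imwrite('pics/p2.png',cv2.resize(np.vstack([f(a)[:300],f(b)[:300]]),(640,600)))
E
```

```text
t 11.17 tcp [ 449.1 -310.6   78.1] yaw -34.8 F [ 0.7 -0.6 -0.7] w 78.3 gf 0.0 q7 0.37
   451,-311.5,21,-35 turn [-0.003 -0.     0.004] shift [ 0.4  2.2 57.1]
```

View pics/p2.png

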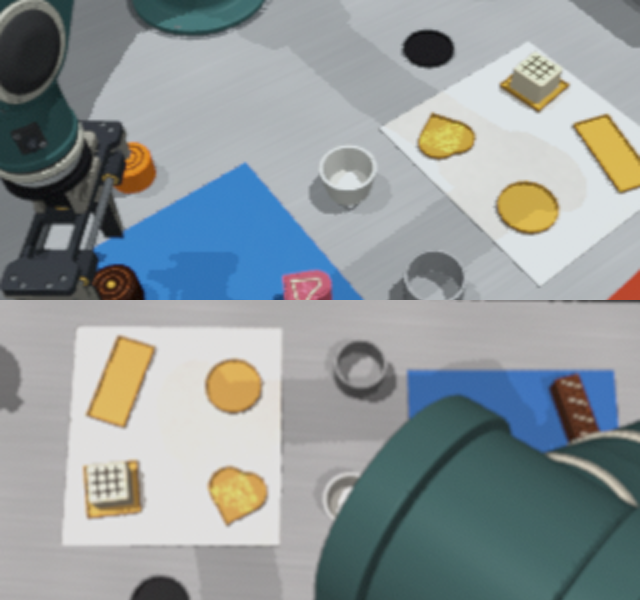

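In the tool's units: 57 mm / 800 = 0.0713, 54 mm / 800 = 0.0675.

Emit:
{"op": "jog_arm", "data": {
  "deltas": [
    [[0,0,0],[0,0.0013,0.01],0.7],
    [[0,0,0],[0,0.0019,0.025],0.7],
    [[0,0,0],[0,0.0025,0.04],0.7],
    [[0,0,0],[0,0.0025,0.0525],0.7],
    [[0,0,0],[0,0.0025,0.0613],0.7],
    [[0,0,0],[0,0.0025,0.0675],0.7],
    [[0,0,0],[0,0.0025,0.0713],0.7],
    [[0,0,0],[0,0.0025,0.0713],0.7],
    [[0,0,0],[0,0.0025,0.0713],0.7]
  ]
}}

```text
time_s: 12.02
tool_pos: [0.4513, -0.3138, 0.0226]
orientation: [2.785, 1.453, 0.0]
contact_force: [0.8, -0.8, -0.5]
width: 0.0781
grasp_force: 0.0
```

Emit:
{"op": "jog_arm", "data": {
  "deltas": [
    [[0,0,0],[0,0,0],0.5],
    [[0,0,0],[0,0,0],0.4],
    [[0,0,0],[0,0,0],0.3],
    [[0,0,0],[0,0,0],0.2],
    [[0,0,0],[0,0,0],0.1],
    [[0,0,0],[0,0,0],-0.1],
    [[0,0,0],[0,0,0],-0.3],
    [[0,0,0],[0,0,0],-1],
    [[0,0,0],[0,0,0],-1],
    [[0,0,0],[0,0,0],-1]
  ]
}}

```text
time_s: 12.85
tool_pos: [0.4513, -0.3134, 0.0228]
orientation: [-2.785, -1.453, -0.001]
contact_force: [-0.8, 1.6, 5.3]
width: 0.0552
grasp_force: 20.0
```

```bash
python3 go.py 608.6,148.8,110,14
```

```text
t 12.85 tcp [ 451.3 -313.4   22.8] yaw -34.9 F [-0.8  1.6  5.3] w 55.2 gf 20.0 q7 0.44
   608.6,148.8,110,14 turn [ 0.    -0.    -0.853] shift [ 469.2 -135.4  -87. ]
```

In the tool's units: 425 mm / 800 = 0.5313, 408 mm / 800 = 0.51, -0.79 rad / 1.5708 = -0.5029.

Emit:
{"op": "jog_arm", "data": {
  "deltas": [
    [[0,0,0],[0,0,-0.0025],-1],
    [[0,0,0],[0,0,-0.01],-1],
    [[0,0,0],[0,0,-0.025],-1],
    [[0,0,0],[0,0,-0.045],-1],
    [[0,0,0],[0,0,-0.0675],-1],
    [[0,0,-0.0127],[0.0125,-0.0038,-0.0875],-1],
    [[0,0,-0.0382],[0.0375,-0.0113,-0.1],-1],
    [[0,0,-0.07],[0.0725,-0.0213,-0.1088],-1],
    [[0,0,-0.1082],[0.1125,-0.0325,-0.1088],-1],
    [[0,0,-0.1464],[0.1538,-0.0438,-0.1088],-1],
    [[0,0,-0.1846],[0.195,-0.0563,-0.1088],-1],
    [[0,0,-0.2228],[0.2375,-0.0688,-0.1088],-1],
    [[0,0,-0.261],[0.28,-0.0813,-0.1088],-1],
    [[0,0,-0.2992],[0.3225,-0.0938,-0.1088],-1],
    [[0,0,-0.3374],[0.365,-0.105,-0.1088],-1],
    [[0,0,-0.3756],[0.4075,-0.1175,-0.1088],-1],
    [[0,0,-0.4138],[0.4475,-0.13,-0.1088],-1],
    [[0,0,-0.452],[0.4825,-0.14,-0.1088],-1],
    [[0,0,-0.4775],[0.51,-0.1475,-0.1088],-1],
    [[0,0,-0.5029],[0.5313,-0.1538,-0.1088],-1]
  ]
}}

```text
time_s: 14.52
tool_pos: [0.5942, 0.108, 0.1104]
orientation: [2.006, 2.417, 0.002]
contact_force: [-0.6, 0.4, -0.3]
width: 0.0555
grasp_force: 20.0
```

```bash
python3 go.py 608.6,148.8,110,14
```

```text
t 14.52 tcp [594.2 108.  110.4] yaw 10.6 F [-0.6  0.4 -0.3] w 55.5 gf 20.0 q7 0.21
   608.6,148.8,110,14 turn [ 0.001 -0.    -0.059] shift [37.4 21.7  0.5]
```

In the tool's units: 60 mm / 800 = 0.075, 57 mm / 800 = 0.0713, -0.06 rad / 1.5708 = -0.0382.

Emit:
{"op": "jog_arm", "data": {
  "deltas": [
    [[0,0,-0.0127],[0.0175,0.01,0],-1],
    [[0,0,-0.0255],[0.0338,0.02,0.0025],-1],
    [[0,0,-0.0382],[0.0438,0.0263,0.01],-1],
    [[0,0,-0.0382],[0.0463,0.0275,0.0225],-1],
    [[0,0,-0.0382],[0.0463,0.0275,0.0375],-1],
    [[0,0,-0.0382],[0.0463,0.0275,0.0525],-1],
    [[0,0,-0.0382],[0.0463,0.0275,0.0638],-1],
    [[0,0,-0.0382],[0.0463,0.0275,0.0713],-1],
    [[0,0,-0.0382],[0.0463,0.0275,0.075],-1],
    [[0,0,-0.0382],[0.0463,0.0275,0.075],-1],
    [[0,0,-0.0382],[0.0463,0.0275,0.075],-1]
  ]
}}

```text
time_s: 15.43
tool_pos: [0.6087, 0.1454, 0.0497]
orientation: [1.939, 2.472, 0.0]
contact_force: [-0.6, 0.7, -1.0]
width: 0.0551
grasp_force: 20.0
```

```bash
python3 go.py 608.6,148.8,24.8,14;  python3 - <<'E'
from rig import robot
import cv2,numpy as np
a=robot.get_image('scene')['color'][160:280,310:470,::-1];b=robot.get_image('top')['color'][100:220,200:360,::-1]
f=lambda d:cv2.resize(d,None,fx=2.5,fy=2.5,interpolation=cv2.INTER_CUBIC)
cv2.imwrite('pics/p3.png',np.hstack([f(a),f(b)]))
E
```

```text
t 15.43 tcp [608.7 145.4  49.7] yaw 13.8 F [-0.6  0.7 -1. ] w 55.1 gf 20.0 q7 0.23
   608.6,148.8,24.8,14 turn [ 0.     0.    -0.004] shift [ 3.3  0.7 24.9]
```

View pics/p3.png

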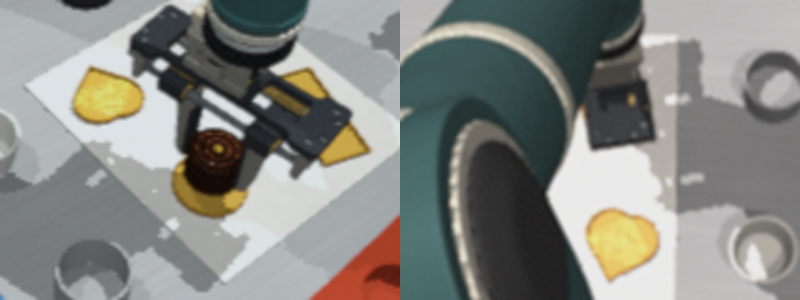

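```bash
cat >> m.py <<'E'
def ray(d,u,v,z):
    r=np.linalg.inv(d['camera_matrix'])@[u,v,1]; w=R.from_rotvec(d['orientation']).apply(r*[1,-1,-1])
    return 1e3*(d['origin']+w*(z-d['origin'][2])/w[2])
E
python3 -c "
from m import *
d=pickle.load(open('scene.pkl','rb'))
for z in(.068,.071): print(ray(d,397.4,222.6,z))
"
```

```text
[617.20756561 140.08061175  68.        ]
[618.60761921 138.19918751  71.        ]
```

Run:
```python
from m import *
from rig import robot
d=robot.get_image('scene'); c=d['color'].astype(int)
print(proj(d,[.6087,.1454,.068]),proj(d,[.6087,.1454,.03]), proj(d,[.608,.1474,.010]))
sub=c[195:250,375:425]; dark=(sub.sum(2)<170)&(sub[...,0]>=sub[...,2]+4)
ys,xs=np.nonzero(dark); print('drum bbox',xs.min()+375,xs.max()+375,ys.min()+195,ys.max()+195, np.median(xs)+375)
b=(sub[...,0]>150)&(sub[...,2]<110); ys,xs=np.nonzero(b&(np.arange(195,250)[:,None]<230)&(np.abs(np.arange(375,425)-397)<8)&(np.abs(np.arange(195,250)[:,None]-222)<8)); print('bead',xs.mean()+375,ys.mean()+195)
v=cv2.resize(d['color'][190:255,365:445,::-1].copy(),None,fx=8,fy=8,interpolation=cv2.INTER_NEAREST)
for P,col in(([.6087,.1454,.068],(0,255,0)),([.6087,.1454,.03],(255,0,0)),([.608,.1474,.01],(0,0,255))):
    q=(proj(d,P)-[365,190]+.5)*8; cv2.circle(v,tuple(int(t) for t in q),4,col,-1)
cv2.imwrite('pics/p4.png',v)
```

```text
[396.68655669 219.11162995] [394.13584111 228.64473584] [393.29106694 232.8469935 ]
drum bbox 382 424 195 237 395.0
bead 397.3333333333333 218.66666666666666
```

View pics/p4.png

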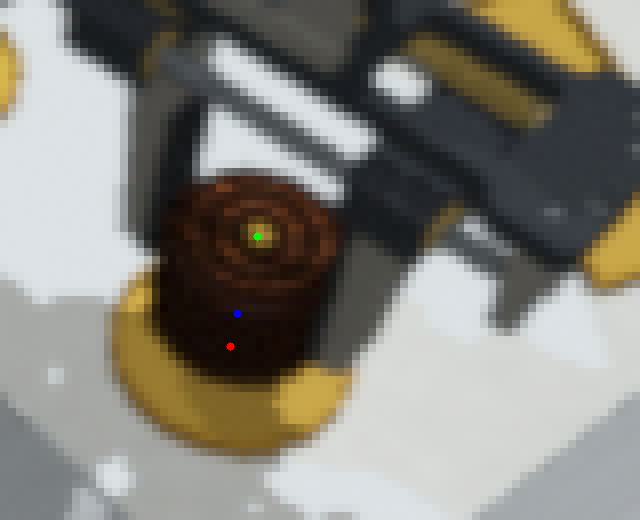

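In the tool's units: 23.5 mm / 800 = 0.0294, 2.5 mm / 800 = 0.0031.

Emit:
{"op": "jog_arm", "data": {
  "deltas": [
    [[0,0,0],[0.0013,0,0.0075],-1],
    [[0,0,0],[0.0025,0,0.015],-1],
    [[0,0,0],[0.0031,0.0006,0.02],-1],
    [[0,0,0],[0.0031,0.0006,0.0238],-1],
    [[0,0,0],[0.0031,0.0006,0.0263],-1],
    [[0,0,0],[0.0031,0.0006,0.0281],-1],
    [[0,0,0],[0.0031,0.0006,0.0288],-1],
    [[0,0,0],[0.0031,0.0006,0.0294],-1],
    [[0,0,0],[0.0031,0.0006,0.0294],-1],
    [[0,0,0],[0.0031,0.0006,0.0294],-1]
  ]
}}

```text
time_s: 16.42
tool_pos: [0.6085, 0.1483, 0.0262]
orientation: [1.938, 2.472, 0.0]
contact_force: [0.0, -0.2, -1.2]
width: 0.0553
grasp_force: 20.0
```

```bash
python3 go.py 608.6,148.8,24.8,14
```

```text
t 16.42 tcp [608.5 148.3  26.2] yaw 13.8 F [ 0.  -0.2 -1.2] w 55.3 gf 20.0 q7 0.24
   608.6,148.8,24.8,14 turn [ 0.    -0.    -0.003] shift [0.5 0.2 1.4]
```

In the tool's units: 1.4 mm / 800 = 0.0018, 1.1 mm / 800 = 0.0014.

Emit:
{"op": "jog_arm", "data": {
  "deltas": [
    [[0,0,0],[0,0,0.0005],-1],
    [[0,0,0],[0,0,0.001],-1],
    [[0,0,0],[0,0,0.0014],-1],
    [[0,0,0],[0,0,0.0018],-1],
    [[0,0,0],[0,0,0.0018],-1]
  ]
}}

```text
time_s: 16.83
tool_pos: [0.6084, 0.1483, 0.0249]
orientation: [-1.938, -2.472, -0.0]
contact_force: [-0.7, -0.6, 0.5]
width: 0.0554
grasp_force: 20.0
```

In the tool's units: -86 mm / 800 = -0.1075, -76 mm / 800 = -0.095.

Emit:
{"op": "jog_arm", "data": {
  "deltas": [
    [[0,0,0],[0,0,0.0004],-1],
    [[0,0,0],[0,0,0.0006],-1],
    [[0,0,0],[0,0,0.0006],0.25],
    [[0,0,0],[0,0,0.0006],0.32],
    [[0,0,0],[0,0,0.0006],0.4],
    [[0,0,0],[0,0,0.0006],0.5],
    [[0,0,0],[0,0,0.0006],0.55],
    [[0,0,0],[0,0,0.0006],0.55],
    [[0,0,0],[0,0,-0.0038],0.55],
    [[0,0,0],[0,0,-0.0125],0.55],
    [[0,0,0],[0,0,-0.0275],0.55],
    [[0,0,0],[0,0,-0.0475],0.55],
    [[0,0,0],[0,0,-0.0725],0.6],
    [[0,0,0],[0,0,-0.095],0.7],
    [[0,0,0],[0,0,-0.1075],0.7],
    [[0,0,0],[0,0,-0.1075],0.7]
  ]
}}

```text
time_s: 18.17
tool_pos: [0.6103, 0.1487, 0.1141]
orientation: [1.937, 2.47, 0.008]
contact_force: [1.1, 0.2, -0.6]
width: 0.0784
grasp_force: 0.0
```

```bash
python3 go.py 577,-139.3,110,111.3 577,-139.3,110,-68.7
```

```text
t 18.17 tcp [610.3 148.7 114.1] yaw 13.8 F [ 1.1  0.2 -0.6] w 78.4 gf 0.0 q7 0.19
   577,-139.3,110,111.3 turn [ 0.005  0.004 -1.702] shift [-271.8 -101.     3.4]
   577,-139.3,110,-68.7 turn [ 0.004 -0.005  1.44 ] shift [-271.8 -101.     3.4]
```

In the tool's units: -272 mm / 800 = -0.34, -110 mm / 800 = -0.1375, 1.44 rad / 1.5708 = 0.9167.

Emit:
{"op": "jog_arm", "data": {
  "deltas": [
    [[0,0,0.0318],[-0.0075,-0.0025,0],0.7],
    [[0,0,0.0828],[-0.025,-0.0088,0],0.7],
    [[0,0,0.1401],[-0.0475,-0.0175,0],0.7],
    [[0,0,0.1974],[-0.07,-0.0263,0],0.7],
    [[0,0,0.2546],[-0.0925,-0.0338,0],0.7],
    [[0,0,0.3119],[-0.115,-0.0425,0],0.7],
    [[0,0,0.3692],[-0.1375,-0.0513,0],0.7],
    [[0,0,0.4265],[-0.16,-0.0588,0],0.7],
    [[0,0,0.4838],[-0.1825,-0.0675,0],0.7],
    [[0,0,0.5411],[-0.205,-0.0763,0],0.7],
    [[0,0,0.5984],[-0.2275,-0.0838,0],0.7],
    [[0,0,0.6557],[-0.25,-0.0925,0],0.7],
    [[0,0,0.713],[-0.27,-0.1,0],0.7],
    [[0,0,0.7703],[-0.2875,-0.1075,0],0.7],
    [[0,0,0.8212],[-0.3038,-0.1138,0],0.7],
    [[0,0,0.8658],[-0.3188,-0.1188,0],0.7],
    [[0,0,0.8976],[-0.33,-0.1225,0],0.7],
    [[0,0,0.9167],[-0.3375,-0.125,0],0.7],
    [[0,0,0.9167],[-0.34,-0.1263,0],0.7],
    [[0,0,0.9167],[-0.34,-0.1263,0],0.7]
  ]
}}

```text
time_s: 19.83
tool_pos: [0.5748, -0.1402, 0.1103]
orientation: [-3.087, -0.581, 0.001]
contact_force: [0.4, -0.5, 0.5]
width: 0.0782
grasp_force: 0.0
```

In the tool's units: 30 mm / 800 = 0.0375, 27 mm / 800 = 0.0338.

Emit:
{"op": "jog_arm", "data": {
  "deltas": [
    [[0,0,0],[0,0,0.01],0.7],
    [[0,0,0],[0,0,0.0225],0.7],
    [[0,0,0],[0,0,0.0338],0.7],
    [[0,0,0],[0,0,0.0375],0.7],
    [[0,0,0],[0,0,0.0375],0.7]
  ]
}}

```text
time_s: 20.25
tool_pos: [0.5743, -0.1394, 0.0792]
orientation: [-3.086, -0.581, 0.004]
contact_force: [-0.4, -0.1, -0.4]
width: 0.0782
grasp_force: 0.0
```

```bash
python3 go.py 577,-139.3,21,-68.7;  python3 - <<'E'
from m import *
from rig import robot
d=robot.get_image('scene')
v=cv2.resize(d['color'][220:310,230:330,::-1].copy(),None,fx=6,fy=6,interpolation=cv2.INTER_NEAREST)
s=robot.sense();x,y=s['tool_pos'][:2]
for P,col in(([x,y,.041],(0,255,0)),([.577,-.1393,.041],(255,0,0)),([.577-.036*np.cos(.37),-.1393-.036*np.sin(.37),.041],(0,0,0))):
    q=(proj(d,P)-[230,220]+.5)*6; cv2.circle(v,tuple(int(t) for t in q),4,col,-1)
cv2.imwrite('pics/p5.png',v)
E
```

```text
t 20.25 tcp [ 574.3 -139.4   79.2] yaw -68.7 F [-0.4 -0.1 -0.4] w 78.2 gf 0.0 q7 -0.5
   577,-139.3,21,-68.7 turn [-0.001  0.002  0.001] shift [ 2.7  1.  58.1]
```

View pics/p5.png

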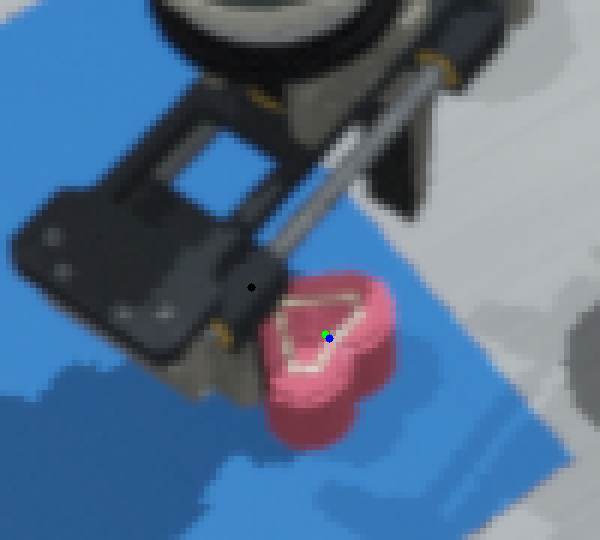

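In the tool's units: 57 mm / 800 = 0.0713, 54 mm / 800 = 0.0675.

Emit:
{"op": "jog_arm", "data": {
  "deltas": [
    [[0,0,0],[0.0006,0.0006,0.01],0.7],
    [[0,0,0],[0.0013,0.0006,0.025],0.7],
    [[0,0,0],[0.0013,0.0006,0.04],0.7],
    [[0,0,0],[0.0013,0.0006,0.0525],0.7],
    [[0,0,0],[0.0013,0.0006,0.0613],0.7],
    [[0,0,0],[0.0013,0.0006,0.0675],0.7],
    [[0,0,0],[0.0013,0.0006,0.0713],0.7],
    [[0,0,0],[0.0013,0.0006,0.0713],0.7],
    [[0,0,0],[0.0013,0.0006,0.0713],0.7]
  ]
}}

```text
time_s: 21.05
tool_pos: [0.5764, -0.1402, 0.0238]
orientation: [3.087, 0.58, 0.0]
contact_force: [0.1, -0.3, -0.9]
width: 0.0781
grasp_force: 0.0
```

Emit:
{"op": "jog_arm", "data": {
  "deltas": [
    [[0,0,0],[0,0,0],0.5],
    [[0,0,0],[0,0,0],0.4],
    [[0,0,0],[0,0,0],0.35],
    [[0,0,0],[0,0,0],0.3],
    [[0,0,0],[0,0,0],0.25],
    [[0,0,0],[0,0,0],0.1],
    [[0,0,0],[0,0,0],-0.2],
    [[0,0,0],[0,0,0],-1],
    [[0,0,0],[0,0,0],-1],
    [[0,0,0],[0,0,0],-1]
  ]
}}

```text
time_s: 21.88
tool_pos: [0.5764, -0.1399, 0.0239]
orientation: [-3.087, -0.581, -0.001]
contact_force: [-2.0, 1.1, 4.0]
width: 0.0577
grasp_force: 20.0
```

```bash
python3 go.py 467.4,131,110,-103
```

```text
t 21.88 tcp [ 576.4 -139.9   23.9] yaw -68.7 F [-2.   1.1  4. ] w 57.7 gf 20.0 q7 -0.45
   467.4,131,110,-103 turn [-0.    -0.     0.599] shift [  -3.1 -292.1  -86. ]
```

In the tool's units: -292 mm / 800 = -0.365, -290 mm / 800 = -0.3625, 0.46 rad / 1.5708 = 0.2928.

Emit:
{"op": "jog_arm", "data": {
  "deltas": [
    [[0,0,0],[0,0,-0.0025],-1],
    [[0,0,0],[0,0,-0.01],-1],
    [[0,0,0],[0,0,-0.025],-1],
    [[0,0,0],[0,0,-0.045],-1],
    [[0,0,0],[0,0,-0.0675],-1],
    [[0,0,0.0127],[0,-0.01,-0.0875],-1],
    [[0,0,0.0382],[0,-0.0325,-0.1],-1],
    [[0,0,0.07],[-0.0013,-0.06,-0.1075],-1],
    [[0,0,0.1019],[-0.0013,-0.09,-0.1075],-1],
    [[0,0,0.1337],[-0.0013,-0.1213,-0.1075],-1],
    [[0,0,0.1655],[-0.0013,-0.1525,-0.1075],-1],
    [[0,0,0.1974],[-0.0025,-0.1838,-0.1075],-1],
    [[0,0,0.2292],[-0.0025,-0.215,-0.1075],-1],
    [[0,0,0.261],[-0.0025,-0.2463,-0.1075],-1],
    [[0,0,0.2928],[-0.0025,-0.2775,-0.1075],-1],
    [[0,0,0.3247],[-0.0038,-0.3075,-0.1075],-1],
    [[0,0,0.3501],[-0.0038,-0.3338,-0.1075],-1],
    [[0,0,0.3692],[-0.0038,-0.3525,-0.1075],-1],
    [[0,0,0.382],[-0.0038,-0.3625,-0.1075],-1],
    [[0,0,0.382],[-0.0038,-0.365,-0.1075],-1]
  ]
}}

```text
time_s: 23.55
tool_pos: [0.4669, 0.1328, 0.1102]
orientation: [-3.121, 0.354, 0.0]
contact_force: [-0.1, 0.3, -1.0]
width: 0.0574
grasp_force: 20.0
```

In the tool's units: 58 mm / 800 = 0.0725, 55 mm / 800 = 0.0688.

Emit:
{"op": "jog_arm", "data": {
  "deltas": [
    [[0,0,0],[0,0,0.005],-1],
    [[0,0,0],[0,0,0.0175],-1],
    [[0,0,0],[0,0,0.0325],-1],
    [[0,0,0],[0,0,0.0475],-1],
    [[0,0,0],[0,0,0.06],-1],
    [[0,0,0],[0,0,0.0688],-1],
    [[0,0,0],[0,0,0.0725],-1],
    [[0,0,0],[0,0,0.0725],-1],
    [[0,0,0],[0,0,0.0725],-1]
  ]
}}

```text
time_s: 24.3
tool_pos: [0.4677, 0.1305, 0.0518]
orientation: [3.121, -0.359, 0.0]
contact_force: [-0.5, -0.6, -1.2]
width: 0.0578
grasp_force: 20.0
```

```bash
python3 go.py 467.4,131,25.9,-103;  python3 - <<'E'
from m import *
from rig import robot
d=robot.get_image('scene')
v=cv2.resize(d['color'][150:250,310:410,::-1].copy(),None,fx=6,fy=6,interpolation=cv2.INTER_NEAREST)
s=robot.sense();x,y=s['tool_pos'][:2]; z=s['tool_pos'][2]-.0209+.038
cs,sn=np.cos(np.radians(-13)),np.sin(np.radians(-13))
f=lambda u,w:(x+u*cs-w*sn,y+u*sn+w*cs,z)
for P,col in((f(0,0),(0,255,0)),(f(-.036,0),(255,0,0)),(f(.017,0),(255,0,0)),((.4675,.1297,.010),(0,0,255)),((.4675-.044*cs,.1297-.044*sn,.010),(0,0,255))):
    q=(proj(d,P)-[310,150]+.5)*6; cv2.circle(v,tuple(int(t) for t in q),4,col,-1)
cv2.imwrite('pics/p6.png',v)
E
```

```text
t 24.3 tcp [467.7 130.5  51.8] yaw -103.1 F [-0.5 -0.6 -1.2] w 57.8 gf 20.0 q7 -1.42
   467.4,131,25.9,-103 turn [ 0.    -0.    -0.002] shift [-0.4 -0.4 25.9]
```

View pics/p6.png

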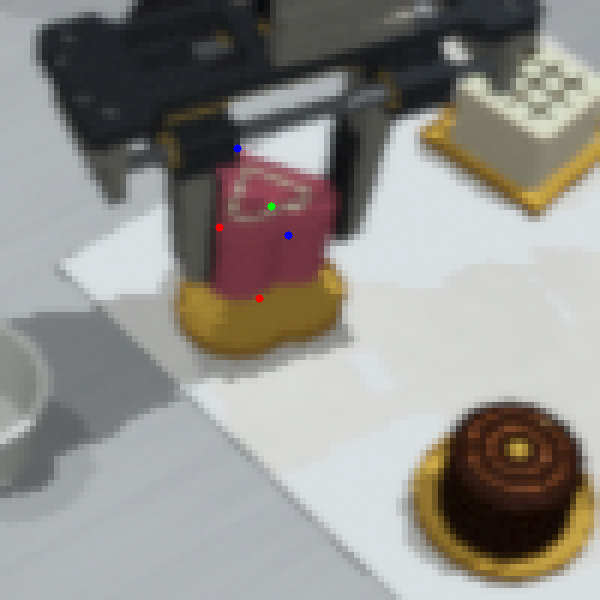

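In the tool's units: 24.5 mm / 800 = 0.0306, 23.5 mm / 800 = 0.0294.

Emit:
{"op": "jog_arm", "data": {
  "deltas": [
    [[0,0,0],[0,0,0.0075],-1],
    [[0,0,0],[0,0,0.015],-1],
    [[0,0,0],[0,0,0.02],-1],
    [[0,0,0],[0,0,0.0238],-1],
    [[0,0,0],[0,0,0.0263],-1],
    [[0,0,0],[0,0,0.0281],-1],
    [[0,0,0],[0,0,0.0294],-1],
    [[0,0,0],[0,0,0.0306],-1],
    [[0,0,0],[0,0,0.0306],-1],
    [[0,0,0],[0,0,0.0306],-1]
  ]
}}

```text
time_s: 25.18
tool_pos: [0.4675, 0.1309, 0.0273]
orientation: [-3.121, 0.358, -0.0]
contact_force: [-0.1, -0.2, -0.9]
width: 0.0576
grasp_force: 20.0
```

```bash
python3 go.py 467.4,131,25.9,-103
```

```text
t 25.18 tcp [467.5 130.9  27.3] yaw -103.1 F [-0.1 -0.2 -0.9] w 57.6 gf 20.0 q7 -1.38
   467.4,131,25.9,-103 turn [-0.    -0.    -0.001] shift [-0.1 -0.   1.4]
```

In the tool's units: 1.6 mm / 800 = 0.002, 1.4 mm / 800 = 0.0018.

Emit:
{"op": "jog_arm", "data": {
  "deltas": [
    [[0,0,0],[0,0,0.0005],-1],
    [[0,0,0],[0,0,0.001],-1],
    [[0,0,0],[0,0,0.0014],-1],
    [[0,0,0],[0,0,0.0018],-1],
    [[0,0,0],[0,0,0.002],-1],
    [[0,0,0],[0,0,0.002],-1]
  ]
}}

```text
time_s: 25.68
tool_pos: [0.4675, 0.1309, 0.0259]
orientation: [-3.121, 0.358, 0.0]
contact_force: [-1.9, -0.2, 3.8]
width: 0.0574
grasp_force: 20.0
```

Contact. Release.

In the tool's units: -85 mm / 800 = -0.1063, -76 mm / 800 = -0.095.

Emit:
{"op": "jog_arm", "data": {
  "deltas": [
    [[0,0,0],[0,0,0],0.28],
    [[0,0,0],[0,0,0],0.35],
    [[0,0,0],[0,0,0],0.42],
    [[0,0,0],[0,0,0],0.5],
    [[0,0,0],[0,0,0],0.57],
    [[0,0,0],[0,0,0],0.57],
    [[0,0,0],[0,0,-0.0038],0.57],
    [[0,0,0],[0,0,-0.0125],0.57],
    [[0,0,0],[0,0,-0.0275],0.57],
    [[0,0,0],[0,0,-0.0475],0.57],
    [[0,0,0],[0,0,-0.0725],0.57],
    [[0,0,0],[0,0,-0.095],0.5],
    [[0,0,0],[0,0,-0.1063],0.4],
    [[0,0,0],[0,0,-0.1063],0.4]
  ]
}}

```text
time_s: 26.85
tool_pos: [0.4686, 0.1314, 0.1124]
orientation: [-3.119, 0.357, -0.005]
contact_force: [0.5, 0.4, -0.7]
width: 0.0647
grasp_force: 0.0
```

```bash
python3 go.py 596.4,-302.2,110,-70.35
```

```text
t 26.85 tcp [468.6 131.4 112.4] yaw -103.1 F [ 0.5  0.4 -0.7] w 64.7 gf 0.0 q7 -1.52
   596.4,-302.2,110,-70.35 turn [-0.002 -0.003 -0.571] shift [222.5 393.5   1.9]
```

In the tool's units: 394 mm / 800 = 0.4925, 131 mm / 800 = 0.1638, -0.57 rad / 1.5708 = -0.3629.

Emit:
{"op": "jog_arm", "data": {
  "deltas": [
    [[0,0,-0.0064],[0.005,0.0088,0],0.4],
    [[0,0,-0.0191],[0.015,0.0263,0],0.4],
    [[0,0,-0.0382],[0.0288,0.0513,0],0.4],
    [[0,0,-0.0573],[0.045,0.0788,0],0.4],
    [[0,0,-0.0764],[0.06,0.1063,0],0.4],
    [[0,0,-0.1019],[0.0763,0.135,0],0.4],
    [[0,0,-0.121],[0.0925,0.1638,0],0.4],
    [[0,0,-0.1401],[0.11,0.1938,0],0.4],
    [[0,0,-0.1655],[0.1263,0.2238,0],0.4],
    [[0,0,-0.1846],[0.1438,0.2538,0],0.4],
    [[0,0,-0.2101],[0.16,0.2838,0],0.4],
    [[0,0,-0.2292],[0.1775,0.3138,0],0.4],
    [[0,0,-0.2546],[0.1938,0.3438,0],0.4],
    [[0,0,-0.2737],[0.21,0.3725,0],0.4],
    [[0,0,-0.2928],[0.2275,0.4025,0],0.4],
    [[0,0,-0.3183],[0.2438,0.4313,0],0.4],
    [[0,0,-0.3374],[0.2575,0.4563,0],0.4],
    [[0,0,-0.3501],[0.2688,0.475,0],0.4],
    [[0,0,-0.3629],[0.2763,0.4875,0],0.4],
    [[0,0,-0.3629],[0.2788,0.4925,0],0.4]
  ]
}}

```text
time_s: 28.52
tool_pos: [0.5942, -0.3063, 0.1091]
orientation: [3.096, 0.531, -0.003]
contact_force: [0.3, 0.0, -1.4]
width: 0.0643
grasp_force: 0.0
```

Emit:
{"op": "jog_arm", "data": {
  "deltas": [
    [[0,0,0],[0,0,0.01],0.4],
    [[0,0,0],[0,0,0.0225],0.4],
    [[0,0,0],[0,0,0.0338],0.4],
    [[0,0,0],[0,0,0.0375],0.4],
    [[0,0,0],[0,0,0.0375],0.4]
  ]
}}

```text
time_s: 28.93
tool_pos: [0.5948, -0.3017, 0.0787]
orientation: [-3.094, -0.536, 0.004]
contact_force: [-0.3, -0.1, -0.3]
width: 0.0643
grasp_force: 0.0
```

```bash
python3 go.py 596.4,-302.2,21,-70.35;  python3 - <<'E'
from m import *
from rig import robot
d=robot.get_image('scene')
v=cv2.resize(d['color'][270:370,170:270,::-1].copy(),None,fx=6,fy=6,interpolation=cv2.INTER_NEAREST)
s=robot.sense();x,y=s['tool_pos'][:2]
c,n=np.cos(np.radians(19.65)),np.sin(np.radians(19.65))
for P,col in(([x,y,.041],(0,255,0)),)+tuple(([.5954+a*c-b*n,-.3025+a*n+b*c,.041],(255,0,0)) for a in(-.05,.05) for b in(-.017,.017)):
    q=(proj(d,P)-[170,270]+.5)*6; cv2.circle(v,tuple(int(t) for t in q),4,col,-1)
cv2.imwrite('pics/p7.png',v)
E
```

```text
t 28.93 tcp [ 594.8 -301.7   78.7] yaw -70.4 F [-0.3 -0.1 -0.3] w 64.3 gf 0.0 q7 -0.33
   596.4,-302.2,21,-70.35 turn [-0.002  0.002 -0.   ] shift [ 1.5  1.2 57.7]
```

View pics/p7.png

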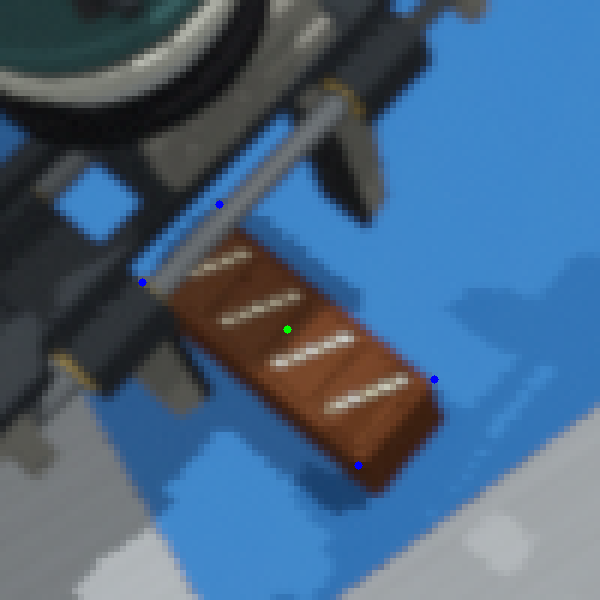

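In the tool's units: 57 mm / 800 = 0.0713, 1.5 mm / 800 = 0.0019.

Emit:
{"op": "jog_arm", "data": {
  "deltas": [
    [[0,0,0],[0.0006,0.0006,0.01],0.4],
    [[0,0,0],[0.0013,0.0006,0.025],0.4],
    [[0,0,0],[0.0019,0.0006,0.04],0.4],
    [[0,0,0],[0.0019,0.0006,0.0525],0.4],
    [[0,0,0],[0.0019,0.0006,0.0613],0.4],
    [[0,0,0],[0.0019,0.0006,0.0675],0.4],
    [[0,0,0],[0.0019,0.0006,0.0713],0.4],
    [[0,0,0],[0.0019,0.0006,0.0713],0.4],
    [[0,0,0],[0.0019,0.0006,0.0713],0.4]
  ]
}}

```text
time_s: 29.73
tool_pos: [0.5972, -0.3035, 0.0237]
orientation: [3.096, 0.534, 0.0]
contact_force: [-0.2, -0.3, -1.1]
width: 0.0641
grasp_force: 0.0
```

Emit:
{"op": "jog_arm", "data": {
  "deltas": [
    [[0,0,0],[0,0,0],0.2],
    [[0,0,0],[0,0,0],0.05],
    [[0,0,0],[0,0,0],-0.05],
    [[0,0,0],[0,0,0],-0.15],
    [[0,0,0],[0,0,0],-0.25],
    [[0,0,0],[0,0,0],-0.35],
    [[0,0,0],[0,0,0],-0.6],
    [[0,0,0],[0,0,0],-1],
    [[0,0,0],[0,0,0],-1],
    [[0,0,0],[0,0,0],-1]
  ],
  "grip_force": 25
}}

```text
time_s: 30.57
tool_pos: [0.5972, -0.3032, 0.0238]
orientation: [-3.096, -0.534, -0.0]
contact_force: [-1.1, 1.2, 3.2]
width: 0.0337
grasp_force: 25.0
```

```bash
python3 go.py 604.7,298.3,110,-104
```

```text
t 30.57 tcp [ 597.2 -303.2   23.8] yaw -70.4 F [-1.1  1.2  3.2] w 33.7 gf 25.0 q7 -0.29
   604.7,298.3,110,-104 turn [-0.    -0.     0.586] shift [ 208.7 -564.2  -86. ]
```

In the tool's units: -373 mm / 800 = -0.4663, 110 mm / 800 = 0.1375, 0.39 rad / 1.5708 = 0.2483.

Emit:
{"op": "jog_arm", "data": {
  "deltas": [
    [[0,0,0],[0,0,-0.0025],-1],
    [[0,0,0],[0,0,-0.01],-1],
    [[0,0,0],[0,0,-0.025],-1],
    [[0,0,0],[0,0,-0.045],-1],
    [[0,0,0],[0,0,-0.0675],-1],
    [[0,0,0.0064],[0.0038,-0.01,-0.0875],-1],
    [[0,0,0.0191],[0.0125,-0.0325,-0.1],-1],
    [[0,0,0.0318],[0.0225,-0.0613,-0.1075],-1],
    [[0,0,0.0509],[0.035,-0.0938,-0.1075],-1],
    [[0,0,0.0637],[0.0475,-0.1275,-0.1075],-1],
    [[0,0,0.0828],[0.06,-0.1613,-0.1075],-1],
    [[0,0,0.1019],[0.0725,-0.1963,-0.1075],-1],
    [[0,0,0.121],[0.085,-0.2313,-0.1075],-1],
    [[0,0,0.1401],[0.0988,-0.2663,-0.1075],-1],
    [[0,0,0.1592],[0.1113,-0.3013,-0.1075],-1],
    [[0,0,0.1783],[0.125,-0.3363,-0.1075],-1],
    [[0,0,0.1974],[0.1375,-0.3713,-0.1075],-1],
    [[0,0,0.2165],[0.15,-0.4063,-0.1075],-1],
    [[0,0,0.2355],[0.1625,-0.44,-0.1075],-1],
    [[0,0,0.2483],[0.1725,-0.4663,-0.1075],-1]
  ]
}}

```text
time_s: 32.23
tool_pos: [0.6024, 0.0975, 0.1112]
orientation: [-3.139, 0.075, -0.002]
contact_force: [-0.0, -0.1, -1.2]
width: 0.0339
grasp_force: 25.0
```

```bash
python3 go.py 604.7,298.3,110,-104
```

```text
t 32.23 tcp [602.4  97.5 111.2] yaw -92.7 F [-0.  -0.1 -1.2] w 33.9 gf 25.0 q7 -1.28
   604.7,298.3,110,-104 turn [-0.002 -0.001  0.197] shift [  -7.3 -200.7    1.5]
```

In the tool's units: -201 mm / 800 = -0.2513, -199 mm / 800 = -0.2488, 0.197 rad / 1.5708 = 0.1254.

Emit:
{"op": "jog_arm", "data": {
  "deltas": [
    [[0,0,0.0127],[0,-0.0188,0],-1],
    [[0,0,0.0255],[-0.0013,-0.0438,0],-1],
    [[0,0,0.0382],[-0.0025,-0.0725,0],-1],
    [[0,0,0.0509],[-0.0038,-0.1025,0],-1],
    [[0,0,0.0637],[-0.005,-0.1325,0],-1],
    [[0,0,0.0828],[-0.0063,-0.1625,0],-1],
    [[0,0,0.0955],[-0.0063,-0.1913,0],-1],
    [[0,0,0.1082],[-0.0075,-0.2175,0],-1],
    [[0,0,0.121],[-0.0088,-0.2375,0],-1],
    [[0,0,0.1254],[-0.0088,-0.2488,0.0038],-1],
    [[0,0,0.1254],[-0.0088,-0.2513,0.015],-1],
    [[0,0,0.1254],[-0.0088,-0.2513,0.03],-1],
    [[0,0,0.1254],[-0.0088,-0.2513,0.045],-1],
    [[0,0,0.1254],[-0.0088,-0.2513,0.0575],-1],
    [[0,0,0.1254],[-0.0088,-0.2513,0.0675],-1],
    [[0,0,0.1254],[-0.0088,-0.2513,0.0738],-1],
    [[0,0,0.1254],[-0.0088,-0.2513,0.0738],-1],
    [[0,0,0.1254],[-0.0088,-0.2513,0.0738],-1],
    [[0,0,0.1254],[-0.0088,-0.2513,0.0738],-1]
  ]
}}

```text
time_s: 33.82
tool_pos: [0.6053, 0.2953, 0.0511]
orientation: [-3.118, 0.385, -0.001]
contact_force: [-0.2, -0.5, -0.7]
width: 0.0337
grasp_force: 25.0
```

```bash
python3 go.py 604.7,298.3,25.8,-104;  python3 - <<'E'
from m import *
from rig import robot
d=robot.get_image('scene')
v=cv2.resize(d['color'][150:250,390:490,::-1].copy(),None,fx=6,fy=6,interpolation=cv2.INTER_NEAREST)
s=robot.sense();x,y,z=s['tool_pos']
for P,col in(([x,y,z-.0208+.038],(0,255,0)),([x,y,z-.0208],(255,0,0))):
    q=(proj(d,P)-[390,150]+.5)*6; cv2.circle(v,tuple(int(t) for t in q),4,col,-1)
cv2.imwrite('pics/p8.png',v)
E
```

```text
t 33.82 tcp [605.3 295.3  51.1] yaw -104.1 F [-0.2 -0.5 -0.7] w 33.7 gf 25.0 q7 -1.72
   604.7,298.3,25.8,-104 turn [-0.    -0.001 -0.001] shift [-1.4 -2.8 25.3]
```

View pics/p8.png

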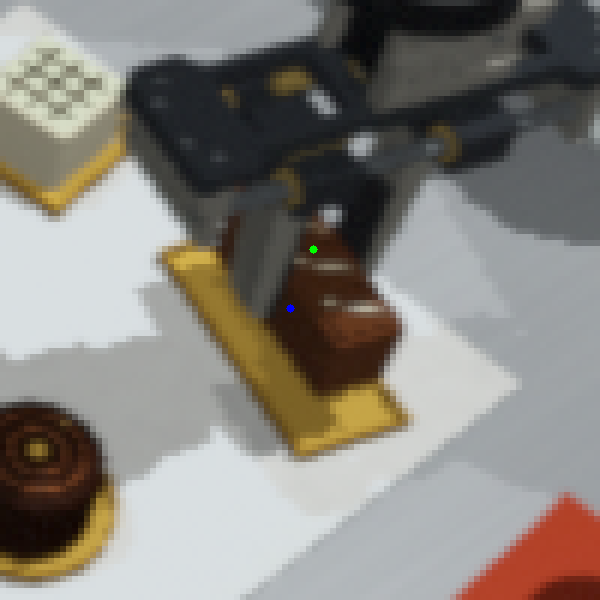

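In the tool's units: 24 mm / 800 = 0.03, 23.5 mm / 800 = 0.0294.

Emit:
{"op": "jog_arm", "data": {
  "deltas": [
    [[0,0,0],[-0.0006,-0.0013,0.0075],-1],
    [[0,0,0],[-0.0013,-0.0025,0.015],-1],
    [[0,0,0],[-0.0013,-0.0031,0.02],-1],
    [[0,0,0],[-0.0013,-0.0031,0.0238],-1],
    [[0,0,0],[-0.0013,-0.0031,0.0263],-1],
    [[0,0,0],[-0.0013,-0.0031,0.0281],-1],
    [[0,0,0],[-0.0013,-0.0031,0.0294],-1],
    [[0,0,0],[-0.0013,-0.0031,0.03],-1],
    [[0,0,0],[-0.0013,-0.0031,0.03],-1],
    [[0,0,0],[-0.0013,-0.0031,0.03],-1]
  ]
}}

```text
time_s: 34.7
tool_pos: [0.6046, 0.2982, 0.0268]
orientation: [-3.118, 0.384, -0.0]
contact_force: [0.1, -0.0, -0.1]
width: 0.034
grasp_force: 25.0
```

```bash
python3 go.py 604.7,298.3,25.8,-104
```

```text
t 34.7 tcp [604.6 298.2  26.8] yaw -104.1 F [ 0.1 -0.  -0.1] w 34.0 gf 25.0 q7 -1.71
   604.7,298.3,25.8,-104 turn [-0.    -0.    -0.001] shift [ 0.1 -0.2  1. ]
```

Emit:
{"op": "jog_arm", "data": {
  "deltas": [
    [[0,0,0],[0,0,0.0004],-1],
    [[0,0,0],[0,0,0.0008],-1],
    [[0,0,0],[0,0,0.0011],-1],
    [[0,0,0],[0,0,0.0015],-1],
    [[0,0,0],[0,0,0.0015],-1]
  ]
}}

```text
time_s: 35.12
tool_pos: [0.6045, 0.2982, 0.0258]
orientation: [-3.118, 0.384, 0.0]
contact_force: [-1.2, -0.6, 2.5]
width: 0.0339
grasp_force: 25.0
```

In the tool's units: 245 mm / 800 = 0.3063, 210 mm / 800 = 0.2625.

Emit:
{"op": "jog_arm", "data": {
  "deltas": [
    [[0,0,0],[0,0,0],-0.22],
    [[0,0,0],[0,0,0],-0.15],
    [[0,0,0],[0,0,0],-0.07],
    [[0,0,0],[0,0,0],0],
    [[0,0,0],[0,0,0],0.08],
    [[0,0,0],[0,0,0],0.08],
    [[0,0,0],[0,0,-0.0038],0.08],
    [[0,0,0],[0,0,-0.0125],0.08],
    [[0,0,0],[0,0,-0.0275],0.08],
    [[0,0,0],[0,0,-0.0475],0.1],
    [[0,0,0],[0,0,-0.0725],0.1],
    [[0,0,0],[0,0,-0.1025],0.1],
    [[0,0,0],[0,0,-0.1313],0.1],
    [[0,0,0],[0.0125,0.0313,-0.1563],0.1],
    [[0,0,0],[0.0313,0.075,-0.175],0.1],
    [[0,0,0],[0.0563,0.125,-0.1875],0.1],
    [[0,0,0],[0.075,0.175,-0.1875],0.1],
    [[0,0,0],[0.1,0.2188,-0.1875],0.1],
    [[0,0,0],[0.125,0.2625,-0.1875],0.1],
    [[0,0,0],[0.15,0.3063,-0.1875],0.1]
  ]
}}

```text
time_s: 36.78
tool_pos: [0.6617, 0.0304, 0.1777]
orientation: [-3.117, 0.384, -0.003]
contact_force: [0.4, 0.5, 0.8]
width: 0.0507
grasp_force: 0.0
```

In the tool's units: 210 mm / 800 = 0.2625, 205 mm / 800 = 0.2563.

Emit:
{"op": "jog_arm", "data": {
  "deltas": [
    [[0,0,0],[0.025,0.05,0],0.1],
    [[0,0,0],[0.05,0.1,0],0.1],
    [[0,0,0],[0.075,0.15,0],0.1],
    [[0,0,0],[0.0938,0.2,0],0.1],
    [[0,0,0],[0.1125,0.2375,0],0.1],
    [[0,0,0],[0.1188,0.2563,0],0.1],
    [[0,0,0],[0.1188,0.2625,0],0.1],
    [[0,0,0],[0.1188,0.2625,0],0.1]
  ]
}}

```text
time_s: 37.45
tool_pos: [0.7016, -0.1972, 0.177]
orientation: [3.116, -0.39, 0.002]
contact_force: [-1.1, -0.0, 0.3]
width: 0.0505
grasp_force: 0.0
```

Run:
```python
from m import *
from rig import robot
a=robot.get_image('scene'); b=robot.get_image('top')
f=lambda d:cv2.resize(d,(400,400),interpolation=cv2.INTER_CUBIC)
cv2.imwrite('pics/fin.png',np.hstack([f(a['color'][140:280,310:490,::-1]),f(b['color'][105:235,195:325,::-1])]))
print(robot.sense()['time_s'],robot.sense()['tool_pos'])
```

```text
37.55 [ 0.70268377 -0.1926372   0.17612643]
```

View pics/fin.png

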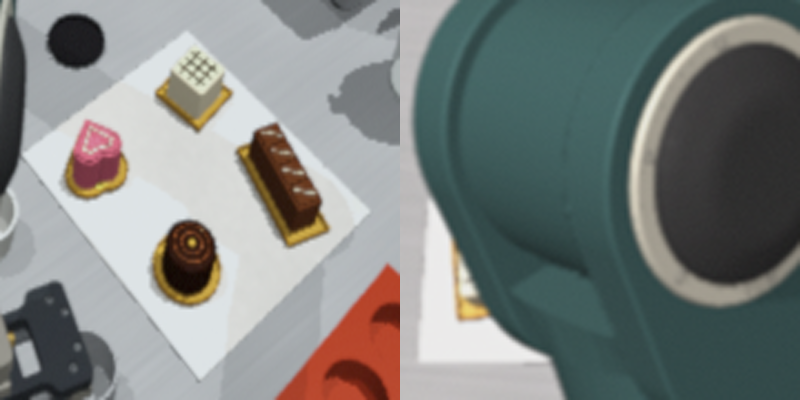

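```bash
python3 -c "
from rig import robot
print(robot.sign_off())"
```

```text
the job is handed in; nothing more can be done
None
```

All four chocolates are set in their matching gold trays and the job is handed in at about 37.5 s on the robot's clock. The final scene image shows each one upright and inside its rim; the top camera was blocked by the arm, so I had no second view. I never made contact with the ramekin, the pastry ring or the look-alikes, though I did not re-measure where they stand.

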